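# Offer sweets from the lever-lid candy tray

## Robot

A 6-joint arm with a two-finger parallel gripper is mounted at the origin on the work surface. World frame = base frame: x ahead of the robot, y to its left, z up, the work surface at z = 0. Lengths are in mm, angles in degrees, forces in N, time in s.
With the tool pointing down it reaches from about 300 to 850 mm from the base axis. Payload 4.2 kg.
Tool frame: the origin (TCP) lies on the centre line of the jaws, within the pads' length; the fingertips stand 14 mm ahead of it and the grasp point (between the pads) lies 5 mm behind it; z points along the fingers, y is the line along which they close (so a half turn about z gives the same grasp; the last joint's range is limited). The gripper opens to 91 mm and grips with 3 to 60 N. Pads are 32 mm wide; open, the fingers measure 118 mm over their backs; the gripper's body (76 mm by 178 mm) begins 60 mm behind the grasp point.
Start: joints at [-78.323, 18.312, 89.639, -0, 72.044, -1.146], TCP at [127.615, -560.675, 227.976] pointing down, gripper open.
Joint ranges: [-177.97, 177.97], [-48.28, 115.42], [12.27, 149.76], [-77.06, 257.06], [2.81, 150.46], [-146.56, 146.56]. Speed limits (degrees/s): [147.25, 147.25, 180, 180, 180, 180].

## Interface

Orientations are given as [roll, pitch, yaw] about the fixed x, y, z axes, in that order (R = Rz(yaw) Ry(pitch) Rx(roll)).
In Python, from workcell import env gives the robot as it stands.
- The arm moves only by the tool arm_command, never from a script. Its argument "motion" is a list of rows, each an object with "offset": the shift along the tool's x, y, z in m, a list of three; "spin": the turn about the tool's z in rad. In form: [{"offset": [tx, ty, tz], "spin": spin}, ...]. A call has 1 to 5 rows; each row shifts and turns the commanded pose from where the row before left it, along the tool's axes as they then stand; what a row does not reach is not made up. A row lasts 1/8 s, in which the tool goes at most 62.5 mm and 10.7 degrees, less where a joint would pass 70% of its speed; a pose out of reach is approached as far as the arm can. A call with a gripper value outside its range is refused whole. "jaw" is the finger opening in m, from 0 to 0.0912, set as the call begins (left out, the last holds). The fingers move at their own pace and stop on an object; "newtons" is the grip in N (left out, the last holds). Time passes only in rows, so rows that do not move let the fingers close. It gives the time, the measured TCP pose, the force, the opening and the grip force at its end, in the units of the state.
- env.state(): the state, without advancing time (a new reading comes with each control period).
- env.grab_frame(name): name is "side" or "top" or "wrist"; returns (picture, depth): 420x560x3 uint8, blue, green, red; 420x560 float32, mm along the optical axis (not along the pixel's ray), 0 where there is no reading.
- env.camera_model(name): a dict with "fx", "fy", "cx", "cy" (pixels), "k1" (the pictures are not rectified: a ray, as slopes to the right and down, at radius r is drawn at 1 + k1 r^2 times it, then the intrinsics apply), "eye" and "rotation" of the camera in the world; the wrist camera has in their place "hand_eye" (4x4, takes a point from camera to tool coordinates, whose origin is the TCP and whose axes are the flange's). Camera axes: x right, y down, z forward; pixel columns grow to the right and rows downward; lengths in mm; the calibration is good to about 2 mm. A picture is of the moment at which its call begins: read the wrist's pose just before it. camera_model takes no time and is no camera call.
- env.job_done(): hands the job in; it is judged then, once.
Trained networks look in the newest picture that a camera, given by its name, has taken for a name from the list of things; names that differ only in an ending like _2 or _b are one class to them, and where a whole thing is asked for, a point or a joint stands for the part that bears it (a point fixed in the world has none). Each returns a list of dicts, best first, with "score" (0 to 1); they miss things now and then, are a little off and sometimes report something else, mostly with a low value. They report only what shows in the picture. A call takes as long as a camera call. They do not tell look-alikes from the thing itself.
- env.boxes_of(camera, target): "bbox" ([left, top, right, bottom] in pixels, round what is visible of it).
- env.pinpoint(camera, target): "location" ([column, row] in pixels: a listed point, or the origin of a listed thing).
The state is a dict: "time_s": time; "qpos": joint angles; "qvel": joint speeds; "effort": joint torques, N m; "ee_pos": TCP position; "ee_rot": TCP orientation; "force": force on the tool from outside, world axes, zero at the start; "torque": the same for the moment, N m; "gripper_width": finger opening in mm; "gripper_force": force on a finger pad.
Only numpy, scipy, OpenCV 4.12 (cv2) and the standard library are available. Lean on these libraries where they do the work, as an engineer would, in place of code of your own. Each camera call takes 0.05 s, during which the arm holds its last target. There are 200 camera calls.

## Task

A visitor is at the street door: press down the lever of the larger round candy tray with the fingertips until its lid stands wide open, hold it open for about three seconds, then let the lever come up slowly under your finger so that the lid settles fully shut without slamming, and move clear. Work the lid only through the lever, using light pressure, never touching the lid itself. Grasp nothing, leave the smaller candy tray shut and do not shift or lift the cups, vase or anything else.

Things in the scene. Friction and masses are not known exactly. Their poses are not given: they have to be found in the camera images.
- big_tray: the larger round candy tray, red acrylic, 200 mm across, 55 mm to the rim, fixed to the table. Origin at the centre of its underside; its lever sticks out along its -x axis, the lid hinge is at its +x rim; z up. Stands left or right of the smaller one, turned up to 0.45 rad either way.
- big_lid: lid of the larger tray: red acrylic disc 204 mm across with its upper face 7.5 mm above the rim and a small steel knob (22 mm tall) in the middle. Origin on the hinge, at the tray's rim height (tray frame [0.104, 0, 0.055]); the disc reaches 206 mm from it along -x of the tray when shut. It rises about the hinge, its front edge going up and away from the lever, by 1.2 rad when wide open. Not to be touched.
- big_lever (a joint): angle of the larger tray's steel lever: 0 at rest (lid shut), grows as the pad is pressed down, 0.42 at a hard stop (lid wide open; pressing on only builds up force). 1 mm of pad turns the lid about 0.03 rad. It takes 5 to 10 N; lid weight and a spring always push it back up, so if let go the lid slams. Axis level, at [-0.086, 0, 0.030] in the tray frame, 100 mm from mid-pad.
- big_pad (a point): middle of the upper face of the pad at the end of the larger tray's lever: a steel plate 36 mm (along the lever) by 46 mm by 6 mm, thin black ribs across it. At rest it lies at about [-0.181, 0, 0.062] in the tray frame (62 mm above the table), tilted 0.30 rad, outer edge higher; it moves down 41 mm to the stop, nearly straight (4 mm outward at most), and there is 21 mm above the table, tilted 0.12 rad the other way.
- small_lever (a joint): lever of the smaller tray, 0 at rest (lid shut), to 0.42. To be left alone.
- small_tray: the smaller round candy tray, same make, 130 mm across, 50 mm to the rim, lever pad 124 mm out along its -x axis. Origin at the centre of its underside. Fixed; to be left shut.
- cup_a: white porcelain teacup, loose, 82 mm across the rim, 58 mm tall, handle at its +y; origin at the centre of its underside. Stands beside the larger tray's lever, its centre 97 to 120 mm sideways (tray +y) from the lever's line.
- cup_b: the other teacup, the same, loose, beside the smaller tray's lever.
- vase: green glass vase, loose, 100 mm across, 200 mm tall, towards the left end of the table; origin at the centre of its underside.
- stand: small wooden stand, loose, 100 mm square, 70 mm tall, at the far side between the candy trays; origin at the centre of its underside.
- steel_tray: stainless steel tray, loose, 140 by 220 mm, 18 mm high, towards the right end; origin at the centre of its underside.
- key_dish: white porcelain key dish, loose, 100 mm across, 28 mm high, front right; origin at the centre of its underside.
There are look-alikes about, which are no part of the job. Several things have the shape of the vase; the one meant has the colours described above.

How it is judged:
By the outcome, as a careful person would: the job done as asked, in the order asked, and still so for the second after the job is handed in, with the robot touching nothing.
It also fails if it takes over 45 s, if anything falls off the work surface, if the arm or the gripper's body presses on something with over 40 N, if the wrist force passes 120 N, or if a joint passes its speed limit or range.

## Working session

There is one attempt and no reset: what is moved stays moved. The work goes in short steps, Python scripts to look and compute and a tool call to move; the robot and the scene stay as the last step left them, time stands still between calls to the robot, and variables do not carry over. Pictures are saved under pics/ and viewed, at most 10 in all, crops included, and the job is handed in when it is done.

Besides the shell and the picture viewer there is one more tool, called after ">>>" in YAML: its name, and indented under it one key for each argument. arm_command: Moves the arm, as the interface text tells. Its arguments: {"type":"object","properties":{"motion":{"type":"array"},"jaw":{"type":"number"},"newtons":{"type":"number"}},"required":["motion"]}

```bash
mkdir -p pics; cat > h.py <<'E'
import numpy as np, cv2
from scipy.spatial.transform import Rotation as R
from workcell import env
def cam(n,s=None):
    m=env.camera_model(n)
    if 'eye' in m: return m,np.array(m['rotation']),np.array(m['eye'])
    H=np.array(m['hand_eye']); Rt=R.from_euler('xyz',s['ee_rot'],degrees=True).as_matrix()
    return m,Rt@H[:3,:3],Rt@H[:3,3]+np.array(s['ee_pos'])
def w(n,uv,z=None,depth=None,s=None):
    m,Rm,e=cam(n,s)
    K=np.array([[m['fx'],0,m['cx']],[0,m['fy'],m['cy']],[0,0,1.]])
    p=cv2.undistortPoints(np.array([[uv]],float),K,np.array([m['k1'],0,0,0.]))[0,0]
    d=Rm@np.array([p[0],p[1],1])
    return e+d*((z-e[2])/d[2] if depth is None else depth)
E
python3 - <<'E'
from h import *
s=env.state();print(s['ee_pos'],s['ee_rot'],s['force'],s['time_s'])
for c in ['top','side']:
    p,d=env.grab_frame(c);cv2.imwrite(f'pics/{c}.png',p);np.save(c+'.npy',d)
    m=env.camera_model(c);print(c,m['eye'],np.round(m['rotation'],2).tolist())
    for t in ['big_pad','big_tray','small_tray','cup_a']:
        for r in env.pinpoint(c,t)[:3]:
            z={'big_pad':62,'big_tray':0,'small_tray':0,'cup_a':0}[t]
            print(c,t,np.round(r['location']),round(r['score'],2),np.round(w(c,r['location'],z)))
E
```

```text
[ 127.50611598 -560.18808675  227.11624714] [-1.79897104e+02 -1.17146088e-03  1.28221659e+01] [-0.73281647  0.26917015 -0.49327683] 0.0
top [ 192.92793051  -18.97694139 1523.63426098] [-167.29, 0.06, -89.31]Traceback (most recent call last):
  File "<stdin>", line 9, in <module>
  File "h.py", line 14, in w
    return e+d*((z-e[2])/d[2] if depth is None else depth)
                         ~^^^
IndexError: invalid index to scalar variable.
```

View pics/top.png

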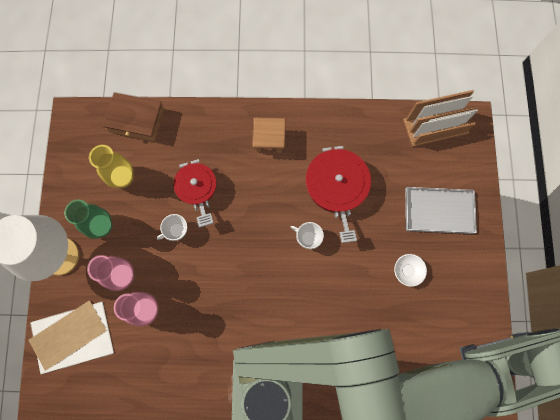

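The top view shows two candidates: the large red tray at (339,180) with its pad at (348,237), and the smaller one at (195,183) with its pad at (205,220). The 200 mm disc at (339,180) is the larger tray. Cup_a stands beside its lever at (309,236). The camera rotation is given as rpy, so I'll fix the helper.

```bash
sed -i "s/return m,np.array(m\['rotation'\])/return m,R.from_euler('xyz',m['rotation'],degrees=True).as_matrix()/" h.py
python3 - <<'E'
from h import *
Z={'big_pad':62,'big_tray':0,'big_lid':55,'small_tray':0,'cup_a':0}
for c in ['top','side']:
    p,d=env.grab_frame(c);cv2.imwrite(f'pics/{c}2.png',p)
    for t in Z:
        for r in env.pinpoint(c,t)[:3]:
            print(c,t,np.round(r['location']),round(r['score'],2),np.round(w(c,r['location'],Z[t])))
    if c=='top':
        cv2.imwrite('pics/crop.png',cv2.resize(p[130:260,260:400],None,fx=4,fy=4,interpolation=2))
        for uv in [(348,237),(309,236),(339,155)]: print(uv,d[uv[1],uv[0]],np.round(w(c,uv,depth=d[uv[1],uv[0]])))
        # lid disc centre from red mask, upper face 62.5
        h=cv2.cvtColor(p,cv2.COLOR_BGR2HSV);m=((h[...,1]>150)&(h[...,2]>90)&((h[...,0]<6)|(h[...,0]>174))).astype(np.uint8)
        n,l,st,ce=cv2.connectedComponentsWithStats(m)
        for i in np.argsort(-st[1:,4])[:2]+1: print('red',st[i],ce[i],np.round(w(c,ce[i],60)))
E
```

```text
top big_pad [345. 235.] 0.65 [ 469. -232.   62.]
top big_pad [100. 226.] 0.56 [489. 515.  62.]
top big_tray [337. 185.] 0.81 [ 643. -218.    0.]
top small_tray [196. 190.] 0.89 [623. 236.   0.]
top cup_a [176. 230.] 0.78 [489. 294.   0.]
top cup_a [305. 239.] 0.68 [ 467. -113.    0.]
(348, 237) 1480.6885 [ 462. -240.   66.]
(309, 236) 1541.7217 [ 474. -126.    6.]
(339, 155) 1542.7394 [ 724. -218.   61.]
red [ 306  149   66   63 3210] [337.92616822 179.96760125] [ 642. -213.   60.]
red [ 173  163   43   42 1345] [194.45799257 183.2795539 ] [626. 232.  60.]
side big_pad [332. 172.] 0.56 [ 474. -241.   62.]
side big_tray [291. 170.] 0.81 [ 635. -193.    0.]
side big_lid [272. 144.] 0.68 [ 755. -215.   55.]
side small_tray [212. 234.] 0.93 [629. 233.   0.]
side small_tray [311. 202.] 0.68 [ 466. -114.    0.]
side small_tray [163. 318.] 0.37 [501. 536.   0.]
side cup_a [313. 200.] 0.67 [ 467. -126.    0.]
side cup_a [229. 269.] 0.67 [481. 290.   0.]
```

View pics/crop.png

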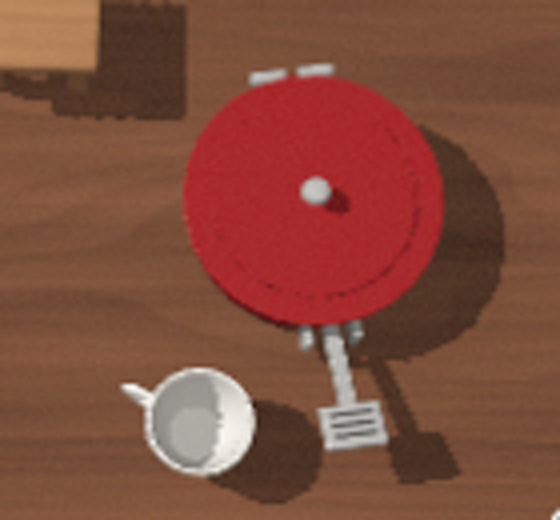

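View pics/side2.png

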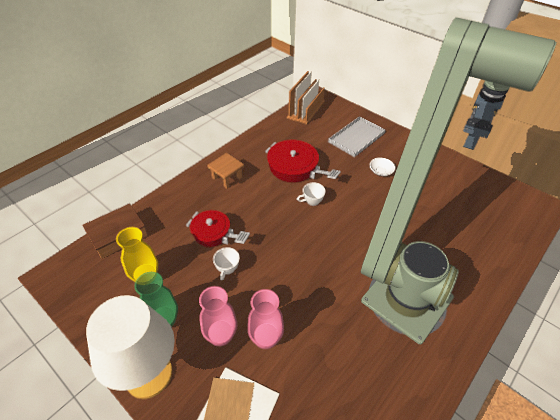

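Crop: the red disc with knob at (339,178) and the ribbed steel pad at full-picture (348,236). The side view agrees: large tray at (292,160), pad at (325,173), with only cup_a nearby at (313,194). So the larger tray is at about (642,-213), yaw about 0.15, and its pad at about (463,-240). I'll move above it with the jaws closed.

>>> arm_command:
  motion:
    - {"offset": [0.04,-0.024,0],"spin": 0}
    - {"offset": [0.04,-0.024,0],"spin": 0}
    - {"offset": [0.04,-0.024,0],"spin": 0}
    - {"offset": [0.04,-0.024,0],"spin": 0}
    - {"offset": [0.04,-0.024,0],"spin": 0}
  jaw: 0
  newtons: 5

```text
time_s: 1.32
ee_pos: [297.0, -398.2, 228.2]
ee_rot: [180.0, -0.0, 12.8]
force: [1.2, 0.0, 0.5]
gripper_width: 44.3
gripper_force: 0.0
```

>>> arm_command:
  motion:
    - {"offset": [0.036,-0.024,0],"spin": 0}
    - {"offset": [0.036,-0.024,0],"spin": 0}
    - {"offset": [0.036,-0.024,0],"spin": 0}
    - {"offset": [0.03,-0.024,0],"spin": 0}
    - {"offset": [0.02,-0.022,0],"spin": 0.07}

```text
time_s: 1.95
ee_pos: [424.9, -247.9, 228.0]
ee_rot: [180.0, -0.0, 8.8]
force: [0.3, 0.1, 0.3]
gripper_width: 0.7
gripper_force: 0.0
```

```bash
python3 - <<'E'
from h import *
s=env.state();print(s)
p,d=env.grab_frame('wrist');cv2.imwrite('pics/w1.png',p);np.save('w1.npy',d)
m=env.camera_model('wrist');print(np.round(m['hand_eye'],2).tolist())
for t,z in [('big_pad',62),('big_tray',0)]:
    for r in env.pinpoint('wrist',t)[:3]: print(t,r,w('wrist',r['location'],z,s=s))
    print(env.boxes_of('wrist',t)[:2])
E
```

```text
{'time_s': 1.95, 'qpos': array([-3.16050842e+01,  1.08009811e+01,  1.00042538e+02,  6.72178129e-03,
        6.91292714e+01,  4.96354531e+01]), 'qvel': array([27.0632298 , -1.13765221,  1.52677411, -0.22292962, -0.23741551,
       59.68226293]), 'effort': array([-2.16845445e+00, -3.36424863e+01, -2.27923590e+01,  1.23002040e-01,
       -8.37316591e-03, -9.36382022e-01]), 'ee_pos': array([ 424.90001275, -247.90809071,  228.02728244]), 'ee_rot': array([ 1.79987164e+02, -2.48005425e-02,  8.75707220e+00]), 'force': array([0.27812958, 0.05937777, 0.33443988]), 'torque': array([-0.02964117,  0.04546932, -0.02884966]), 'gripper_force': 0.0, 'gripper_width': 0.6667673514846764}
[[0.0, -0.97, -0.23, 65.84], [1.0, 0.0, 0.0, -0.13], [-0.0, -0.23, 0.97, -157.79], [0.0, 0.0, 0.0, 1.0]]
big_pad {'location': [280.1, 157.5], 'score': 0.72} [ 466.47435462 -239.54080293   62.        ]
[{'bbox': [257.5, 80.0, 299.9, 174.8], 'score': 0.57}]
[{'bbox': [180.4, 0.6, 381.5, 176.7], 'score': 0.55}]
```

View pics/w1.png

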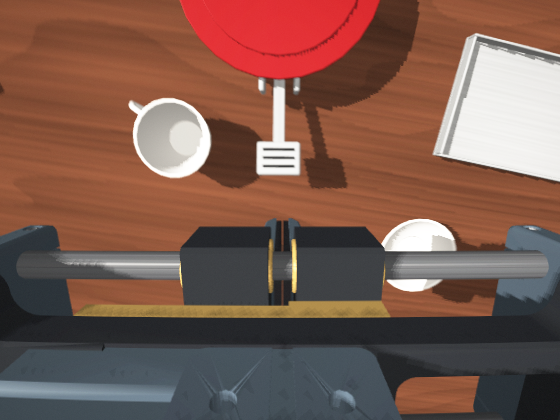

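The wrist view shows the pad at (278,158), lever lined up with the tool x axis, cup_a at (172,138) well to the side. I'll approach above the pad, then check the pose.

>>> arm_command:
  motion:
    - {"offset": [0.014,0,0.03],"spin": 0}
    - {"offset": [0.01,0,0.035],"spin": 0}
    - {"offset": [0.0,0,0.035],"spin": 0}
    - {"offset": [0,0,0],"spin": 0}

```text
time_s: 2.7
ee_pos: [445.4, -245.5, 125.8]
ee_rot: [-179.8, 0.3, 8.7]
force: [0.7, 0.2, -0.3]
gripper_width: 0.3
gripper_force: 0.0
```

```bash
python3 - <<'E'
from h import *
s=env.state();print(s['ee_pos'],s['ee_rot'],s['force'],s['time_s'])
p,d=env.grab_frame('wrist');cv2.imwrite('pics/w2.png',p)
for r in env.pinpoint('wrist','big_pad')[:3]: print(r,w('wrist',r['location'],62,s=s))
E
```

```text
[ 445.41586181 -245.50144286  125.82810509] [-179.79603726    0.28518569    8.74832984] [ 0.67951841  0.15794294 -0.28152202] 2.7
{'location': [275.9, 192.3], 'score': 0.57} [ 468.08446634 -237.17472721   62.        ]
```

View pics/w2.png

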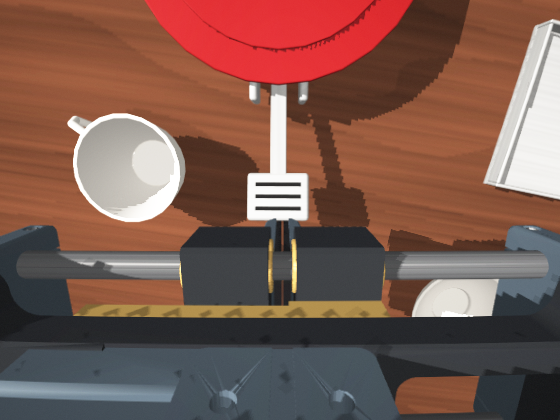

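Pad now at (278,197), 2–3 mm left of the jaw line; it lies at about (464,-239).

>>> arm_command:
  motion:
    - {"offset": [0.01,-0.002,0.0],"spin": 0}
    - {"offset": [0.007,-0.001,0.01],"spin": 0}
    - {"offset": [0,0,0.02],"spin": 0}
    - {"offset": [0,0,0.005],"spin": 0}
    - {"offset": [0,0,0],"spin": 0}

```text
time_s: 3.42
ee_pos: [464.1, -239.8, 92.8]
ee_rot: [-180.0, 0.0, 8.8]
force: [0.9, -0.4, 0.2]
gripper_width: 0.5
gripper_force: 0.0
```

>>> arm_command:
  motion:
    - {"offset": [0,0,0.003],"spin": 0}
    - {"offset": [0,0,0.003],"spin": 0}
    - {"offset": [0,0,0.003],"spin": 0}
    - {"offset": [0,0,0.003],"spin": 0}
    - {"offset": [0,0,0],"spin": 0}

```text
time_s: 4.05
ee_pos: [464.0, -240.0, 81.4]
ee_rot: [180.0, -0.0, 8.8]
force: [-2.0, 0.2, 6.4]
gripper_width: 0.5
gripper_force: 2.9
```

>>> arm_command:
  motion:
    - {"offset": [0,0,0.003],"spin": 0}
    - {"offset": [0,0,0.003],"spin": 0}
    - {"offset": [0,0,0.003],"spin": 0}
    - {"offset": [0,0,0.003],"spin": 0}
    - {"offset": [0,0,0.003],"spin": 0}

```text
time_s: 4.68
ee_pos: [463.1, -240.2, 66.6]
ee_rot: [180.0, 0.1, 8.8]
force: [-3.0, -0.2, 7.5]
gripper_width: 0.2
gripper_force: 3.6
```

>>> arm_command:
  motion:
    - {"offset": [0,0,0.003],"spin": 0}
    - {"offset": [0,0,0.003],"spin": 0}
    - {"offset": [0,0,0.003],"spin": 0}
    - {"offset": [0,0,0.003],"spin": 0}
    - {"offset": [0,0,0.002],"spin": 0}

```text
time_s: 5.3
ee_pos: [462.6, -240.2, 52.3]
ee_rot: [-180.0, 0.2, 8.9]
force: [-4.9, -1.4, 6.8]
gripper_width: 0.4
gripper_force: 3.3
```

>>> arm_command:
  motion:
    - {"offset": [0,0,0.002],"spin": 0}
    - {"offset": [0,0,0.002],"spin": 0}
    - {"offset": [0,0,0.002],"spin": 0}
    - {"offset": [0,0,0.002],"spin": 0}
    - {"offset": [0,0,0],"spin": 0}

```text
time_s: 5.92
ee_pos: [462.5, -240.1, 44.3]
ee_rot: [-180.0, 0.2, 8.9]
force: [-4.8, -1.8, 6.6]
gripper_width: 0.8
gripper_force: 3.4
```

```bash
python3 - <<'E'
from h import *
p,d=env.grab_frame('side');cv2.imwrite('pics/s3.png',cv2.resize(p[80:260,180:400],None,fx=3,fy=3))
s=env.state();print(s['ee_pos'],s['force'],s['time_s'])
E
```

```text
[ 462.53346425 -240.15500764   44.35026168] [-5.57696189 -0.92113089  6.73437556] 5.975
```

View pics/s3.png

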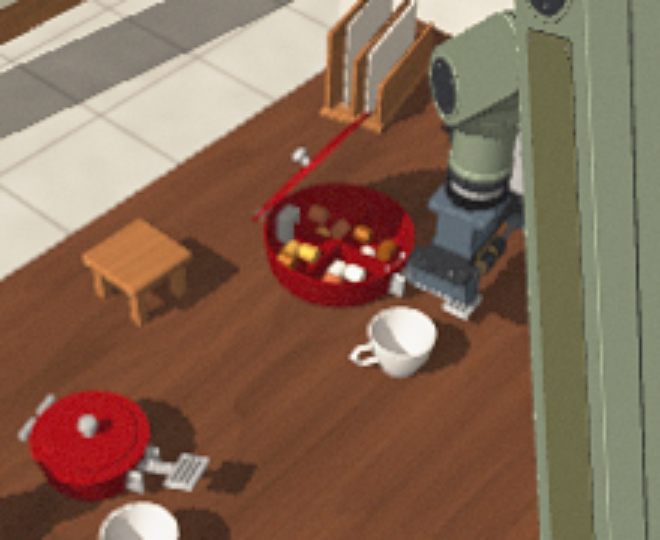

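The lid is well up in the side crop (hinge end at 258,215, edge at 368,115) and the gripper is clear of lid and cup. Continuing to the stop.

>>> arm_command:
  motion:
    - {"offset": [0,0,0.0015],"spin": 0}
    - {"offset": [0,0,0.0015],"spin": 0}
    - {"offset": [0,0,0.001],"spin": 0}
    - {"offset": [0,0,0],"spin": 0}

```text
time_s: 6.48
ee_pos: [462.6, -240.1, 40.3]
ee_rot: [-180.0, 0.1, 8.8]
force: [-4.1, -1.0, 6.2]
gripper_width: 0.5
gripper_force: 3.2
```

>>> arm_command:
  motion:
    - {"offset": [0,0,0.001],"spin": 0}
    - {"offset": [0,0,0.001],"spin": 0}
    - {"offset": [0,0,0],"spin": 0}

```text
time_s: 6.85
ee_pos: [462.9, -240.1, 38.3]
ee_rot: [-180.0, 0.1, 8.8]
force: [-3.6, -0.8, 5.4]
gripper_width: 0.5
gripper_force: 2.8
```

>>> arm_command:
  motion:
    - {"offset": [0,0,0.001],"spin": 0}
    - {"offset": [0,0,0.001],"spin": 0}
    - {"offset": [0,0,0],"spin": 0}

```text
time_s: 7.22
ee_pos: [463.0, -240.1, 37.0]
ee_rot: [180.0, 0.1, 8.8]
force: [-5.2, -0.4, 10.7]
gripper_width: 0.6
gripper_force: 5.4
```

>>> arm_command:
  motion:
    - {"offset": [0,0,0.001],"spin": 0}
    - {"offset": [0,0,0],"spin": 0}

```text
time_s: 7.48
ee_pos: [463.0, -240.1, 36.8]
ee_rot: [180.0, 0.1, 8.8]
force: [-7.0, 0.5, 17.5]
gripper_width: 0.5
gripper_force: 8.7
```

At the stop (the force is building up). I'll ease slightly and hold about 3 s.

>>> arm_command:
  motion:
    - {"offset": [0,0,-0.0007],"spin": 0}
    - {"offset": [0,0,0],"spin": 0}
    - {"offset": [0,0,0],"spin": 0}
    - {"offset": [0,0,0],"spin": 0}
    - {"offset": [0,0,0],"spin": 0}

```text
time_s: 8.1
ee_pos: [463.0, -240.1, 36.9]
ee_rot: [180.0, 0.1, 8.8]
force: [-4.9, 0.4, 13.7]
gripper_width: 0.3
gripper_force: 6.3
```

>>> arm_command:
  motion:
    - {"offset": [0,0,0],"spin": 0}
    - {"offset": [0,0,0],"spin": 0}
    - {"offset": [0,0,0],"spin": 0}
    - {"offset": [0,0,0],"spin": 0}
    - {"offset": [0,0,0],"spin": 0}

```text
time_s: 8.72
ee_pos: [463.0, -240.1, 36.9]
ee_rot: [180.0, 0.1, 8.8]
force: [-5.5, -0.5, 12.1]
gripper_width: 0.0
gripper_force: 6.3
```

>>> arm_command:
  motion:
    - {"offset": [0,0,0],"spin": 0}
    - {"offset": [0,0,0],"spin": 0}
    - {"offset": [0,0,0],"spin": 0}
    - {"offset": [0,0,0],"spin": 0}
    - {"offset": [0,0,0],"spin": 0}

```text
time_s: 9.35
ee_pos: [463.0, -240.1, 37.0]
ee_rot: [180.0, 0.1, 8.8]
force: [-5.7, -0.7, 12.3]
gripper_width: 0.1
gripper_force: 6.3
```

>>> arm_command:
  motion:
    - {"offset": [0,0,0],"spin": 0}
    - {"offset": [0,0,0],"spin": 0}
    - {"offset": [0,0,0],"spin": 0}
    - {"offset": [0,0,0],"spin": 0}
    - {"offset": [0,0,0],"spin": 0}

```text
time_s: 9.98
ee_pos: [463.0, -240.1, 36.9]
ee_rot: [180.0, 0.1, 8.8]
force: [-5.2, 0.3, 13.0]
gripper_width: 0.8
gripper_force: 6.3
```

```bash
python3 - <<'E'
from h import *
p,d=env.grab_frame('side');cv2.imwrite('pics/s4.png',cv2.resize(p[80:260,180:400],None,fx=3,fy=3))
s=env.state();print(s['ee_pos'],s['force'],s['time_s'])
E
```

```text
[ 462.96026101 -240.11533994   36.95414839] [-6.09095459  0.31503284 12.76743454] 10.025
```

View pics/s4.png

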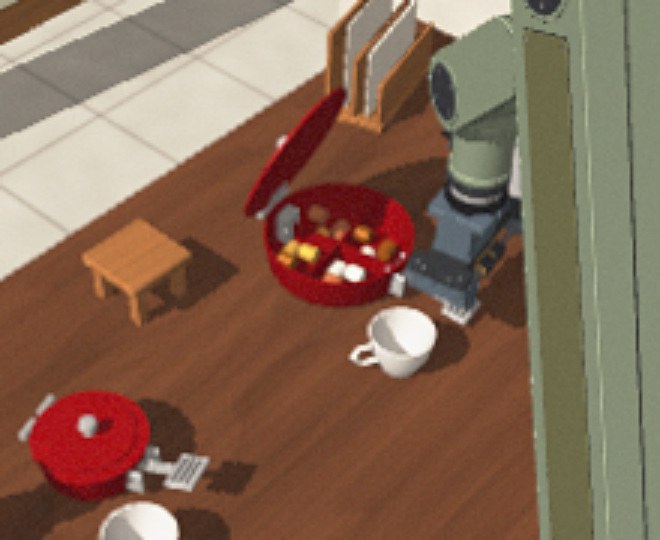

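The lid stands wide open (edge at 340,92), and nothing else has moved. After a short further hold I'll let the lever up slowly.

>>> arm_command:
  motion:
    - {"offset": [0,0,0],"spin": 0}
    - {"offset": [0,0,0],"spin": 0}
    - {"offset": [0,0,-0.001],"spin": 0}
    - {"offset": [0,0,-0.001],"spin": 0}
    - {"offset": [0,0,-0.0015],"spin": 0}

```text
time_s: 10.65
ee_pos: [463.3, -240.0, 39.4]
ee_rot: [-180.0, 0.1, 8.8]
force: [-3.0, 0.3, 4.1]
gripper_width: 0.4
gripper_force: 2.4
```

>>> arm_command:
  motion:
    - {"offset": [0,0,-0.0015],"spin": 0}
    - {"offset": [0,0,-0.0015],"spin": 0}
    - {"offset": [0,0,-0.0015],"spin": 0}
    - {"offset": [0,0,-0.0015],"spin": 0}
    - {"offset": [0,0,-0.0015],"spin": 0}

```text
time_s: 11.28
ee_pos: [463.6, -239.9, 46.8]
ee_rot: [-180.0, 0.0, 8.8]
force: [-3.9, -0.3, 5.1]
gripper_width: 0.4
gripper_force: 3.0
```

>>> arm_command:
  motion:
    - {"offset": [0,0,-0.0015],"spin": 0}
    - {"offset": [0,0,-0.0015],"spin": 0}
    - {"offset": [0,0,-0.0015],"spin": 0}
    - {"offset": [0,0,-0.0015],"spin": 0}
    - {"offset": [0,0,-0.0015],"spin": 0}

```text
time_s: 11.9
ee_pos: [464.0, -239.9, 54.3]
ee_rot: [180.0, -0.0, 8.8]
force: [-3.1, 0.4, 5.1]
gripper_width: 0.6
gripper_force: 2.5
```

>>> arm_command:
  motion:
    - {"offset": [0,0,-0.0015],"spin": 0}
    - {"offset": [0,0,-0.0015],"spin": 0}
    - {"offset": [0,0,-0.0015],"spin": 0}
    - {"offset": [0,0,-0.0015],"spin": 0}
    - {"offset": [0,0,-0.0015],"spin": 0}

```text
time_s: 12.52
ee_pos: [465.0, -239.8, 62.1]
ee_rot: [180.0, -0.1, 8.8]
force: [-0.4, 1.2, 6.0]
gripper_width: 0.4
gripper_force: 2.6
```

>>> arm_command:
  motion:
    - {"offset": [0,0,-0.0015],"spin": 0}
    - {"offset": [0,0,-0.0015],"spin": 0}
    - {"offset": [0,0,-0.0015],"spin": 0}
    - {"offset": [0,0,-0.0015],"spin": 0}
    - {"offset": [0,0,-0.0015],"spin": 0}

```text
time_s: 13.15
ee_pos: [466.3, -239.7, 69.9]
ee_rot: [179.9, -0.3, 8.7]
force: [2.3, 1.9, 5.6]
gripper_width: 0.0
gripper_force: 2.7
```

>>> arm_command:
  motion:
    - {"offset": [0,0,-0.001],"spin": 0}
    - {"offset": [0,0,-0.001],"spin": 0}
    - {"offset": [0,0,-0.001],"spin": 0}
    - {"offset": [0,0,-0.001],"spin": 0}
    - {"offset": [0,0,-0.001],"spin": 0}

```text
time_s: 13.78
ee_pos: [465.7, -240.5, 74.7]
ee_rot: [179.9, -0.2, 8.8]
force: [5.0, 1.0, 5.3]
gripper_width: 0.2
gripper_force: 2.7
```

>>> arm_command:
  motion:
    - {"offset": [0,0,-0.0006],"spin": 0}
    - {"offset": [0,0,-0.0006],"spin": 0}
    - {"offset": [0,0,-0.0006],"spin": 0}
    - {"offset": [0,0,-0.0006],"spin": 0}
    - {"offset": [0,0,-0.0006],"spin": 0}

```text
time_s: 14.4
ee_pos: [465.8, -240.6, 77.7]
ee_rot: [179.9, -0.2, 8.8]
force: [5.3, 1.0, 4.4]
gripper_width: 0.8
gripper_force: 2.7
```

>>> arm_command:
  motion:
    - {"offset": [0,0,-0.0005],"spin": 0}
    - {"offset": [0,0,-0.0005],"spin": 0}
    - {"offset": [0,0,-0.0005],"spin": 0}
    - {"offset": [0,0,-0.0005],"spin": 0}
    - {"offset": [0,0,-0.0005],"spin": 0}

```text
time_s: 15.02
ee_pos: [465.8, -240.7, 80.2]
ee_rot: [179.9, -0.2, 8.8]
force: [5.4, 0.5, 3.9]
gripper_width: 0.3
gripper_force: 2.7
```

>>> arm_command:
  motion:
    - {"offset": [0,0,-0.0005],"spin": 0}
    - {"offset": [0,0,-0.0005],"spin": 0}
    - {"offset": [0,0,-0.0005],"spin": 0}
    - {"offset": [0,0,-0.0005],"spin": 0}
    - {"offset": [0,0,-0.0005],"spin": 0}

```text
time_s: 15.65
ee_pos: [463.0, -239.9, 81.7]
ee_rot: [-180.0, 0.1, 8.8]
force: [1.1, -0.9, 1.0]
gripper_width: 0.4
gripper_force: 0.7
```

>>> arm_command:
  motion:
    - {"offset": [0,0,-0.0005],"spin": 0}
    - {"offset": [0,0,-0.0005],"spin": 0}
    - {"offset": [0,0,-0.0005],"spin": 0}
    - {"offset": [0,0,-0.0005],"spin": 0}
    - {"offset": [0,0,-0.001],"spin": 0}

```text
time_s: 16.27
ee_pos: [463.8, -239.8, 85.1]
ee_rot: [-180.0, 0.0, 8.8]
force: [0.5, 0.2, 0.1]
gripper_width: 0.7
gripper_force: 0.0
```

>>> arm_command:
  motion:
    - {"offset": [0,0,-0.005],"spin": 0}
    - {"offset": [0,0,-0.02],"spin": 0}
    - {"offset": [0,0,-0.03],"spin": 0}
    - {"offset": [-0.02,0,-0.03],"spin": 0}
    - {"offset": [-0.03,0,-0.02],"spin": 0}

```text
time_s: 16.9
ee_pos: [414.9, -247.9, 191.9]
ee_rot: [179.9, -0.1, 8.9]
force: [0.1, 0.2, 0.1]
gripper_width: 0.3
gripper_force: 0.0
```

>>> arm_command:
  motion:
    - {"offset": [-0.02,0,0],"spin": 0}
    - {"offset": [0,0,0],"spin": 0}
    - {"offset": [0,0,0],"spin": 0}

```text
time_s: 17.27
ee_pos: [395.0, -250.5, 189.4]
ee_rot: [-180.0, 0.0, 8.8]
force: [-0.4, -1.0, 0.7]
gripper_width: 0.1
gripper_force: 0.0
```

```bash
python3 - <<'E'
from h import *
p,d=env.grab_frame('side');cv2.imwrite('pics/s5.png',cv2.resize(p[80:260,180:400],None,fx=3,fy=3))
s=env.state();print(s['ee_pos'],s['force'],s['time_s'])
E
```

```text
[ 395.18680004 -250.51639999  189.37101286] [ 0.78872854 -0.02266958 -0.67761688] 17.325
```

View pics/s5.png

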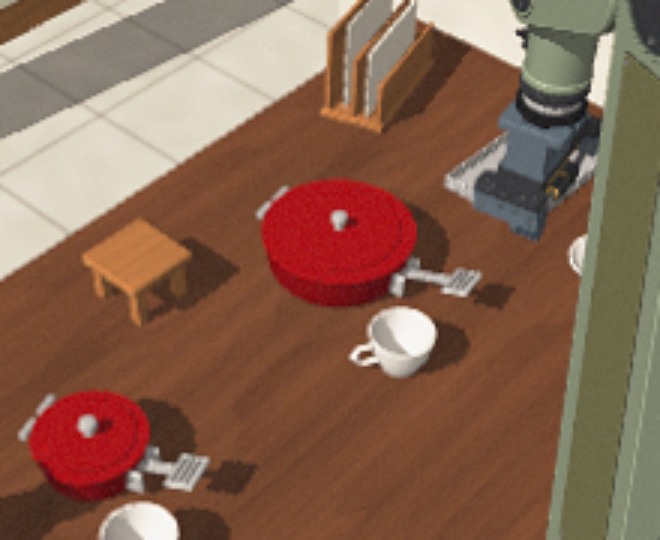

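The lid is fully shut (disc at 340,235), the pad is back up at (462,281), the cup is where it was and the gripper is clear.

```bash
python3 -c "
from workcell import env
print(env.job_done())"
```

```text
the job is handed in; nothing more can be done
None
```

I pressed the larger tray's lever to its stop, held the lid wide open for about three seconds and let it down slowly until it was fully shut; the gripper is clear, nothing else appears to have moved in the pictures, and the job was handed in at about 17 s (its verdict was not shown).

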